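# Load the bench mixer with the top cup of the leaning pile

## Task

Draw the top cup straight up out of the nested pile in the leaning rack, leaving the other cups where they are, and set it upright in the bench mixer's well with its ears in the two notches, pressed fully home past the sprung balls in the well. Then turn the mixer's locking ring clockwise by its knob, about a quarter turn, until it clicks past its index pin and is locked, and let go. Do not disturb the tower and the small figure that stand near by.

Things in the scene. Friction and masses are not known exactly. Their poses are not given: they have to be found in the camera images.
- top_cup (a point): The cup to load, uppermost of three nested steel cups: 67 mm tall, open at the top, about 80 g (varies). Point: on its axis half-way up, 33.5 mm below the rim. z: along its axis to the mouth; y: through its two ears. From below: solid tapered foot (43 to 49 mm across, 32 mm tall), flange with ears (4 mm), straight bare collar (56 mm across, 31 mm tall, 2.5 mm wall) to take hold of.
- top_flange (a point): The top cup's axis at the underside of its flange, 32 mm above the cup's underside and 35 mm below its rim; axes as top_cup. The flange is 62 mm across, 4 mm thick; two opposite ears, 14 mm wide, reach 42 mm from the axis along y. In the pile the foot stands 31 mm deep inside the next cup's collar with 1 mm of play all round, so draw it out more than 31 mm along its own axis.
- second_cup (a point): The middle cup of the pile, same shape, point and axes as the top cup; it must stay in the pile, held only by its weight and a little friction: it comes along when the top cup is pulled with a side load. Its centre lies 36 mm below the top cup's along the pile's axis. Only the top cup's collar, above its flange, is to be gripped.
- rack_hole (a point): Low plywood rack fixed to the table: base 140 x 126 mm, two cheeks, a sloping board 116 x 116 x 10 mm with a 51 mm hole in which the lowest cup is wedged fast. Point: centre of the hole in the board's upper face, 88 mm above the table. Axes upright: z up; the pile leans 30 degrees off vertical to the -x side, more or less towards the robot; the ears point along y.
- seat (a point): Bench mixer fixed to the table: round grey base, 164 mm across below, 140 mm at the deck, which is 72 mm above the table. Point: centre of the well's mouth at deck height. z up; y through the two ear notches; -x to the dial and switch. The well is 54 mm across, 54 mm deep. The seated flange lies on the deck: the cup's centre is then 1.5 mm above this point, its rim 35 mm above.
- notch (a point): One of the two notches for the ears, 37 mm from the seat point along y (the other lies opposite; either ear fits either notch): its floor is the deck, its sides 4 mm high, 3 mm of play each side of an ear; the flange has 2 mm of play. Each lies under a wide gap in the locking ring through which the ear passes. The ring's top is 9.8 mm above the deck: keep fingers on the collar above that.
- well_ball (a point): One of two sprung balls in the well's wall, 8 mm below the deck, on the -x side (the other opposite). They rub on the cup's foot over its last 14 mm, so the cup does not drop home by its weight: push it down, with about 3 to 7 N, until the flange stops on the deck. It stays down by itself after that.
- lock_ring (a joint): Angle (rad) of the locking ring, 106 mm across, that turns about the seat's z axis: 0 to 0.1 open (ears pass), growing clockwise seen from above, end stop at 1.45; beyond 1.29 it has clicked and is locked, its plate over the ears. It needs about 1 N at the knob, and about 5 N near 1.15 at the click. With a cup not fully down it strikes the ears or passes beneath them.
- index (a point): Nose of the sprung index pin on the mixer's deck, 54 mm from the seat's axis. A bump on the ring's edge is forced past it at 1.1 to 1.28 rad of ring angle: the click.
- lock_knob (a point): Upright round knob on the ring's short lever, 12.5 mm across, 28 mm tall, its foot 10 mm and its top 38 mm above the deck. Point: half-way up on its axis, 24 mm above the deck, 62 mm from the ring's axis. It moves with the ring round the mixer's -x side, from the -y half (open) to the +y half (locked); at ring angle 0 it is at (-45, -42) mm in the seat's x, y axes.
- tower: A small loose round stone-pattern castle tower, 59 mm across and 97 mm tall; leave it alone. Origin at the centre of its underside.
- figure: A loose game figure on a round foot, 26 mm across and 47 mm tall; leave it alone. Origin at the centre of its underside.

How it is judged:
On the way, in this order (a step that is already met when the one before it is completed fails the run):
1. the top cup is drawn clear of the nest, the second cup left in place (distance between top_cup and second_cup above 0.075 m and distance of second_cup from where it was at the start of the episode below 0.02 m), for 0.1 s.
2. the cup is fully down on the mixer's seat, ears in the notches, the ring still open (horizontal distance between top_cup and seat below 0.004 m and z of top_cup in the frame of seat below 0.0035 m and angle between top_cup's own z axis and vertical below 0.06 rad and value of joint lock_ring below 0.3 rad), for 0.2 s.
At the end, for the whole second after the job is handed in: The top cup stands upright in the mixer's well, its axis within 4 mm of the well's and its flange within 2 mm of the deck, at rest; the locking ring is past its click (beyond 1.29 rad); the second cup is within 20 mm of where it was in the pile (horizontal distance between top_cup and seat below 0.004 m and z of top_cup in the frame of seat below 0.0035 m and angle between top_cup's own z axis and vertical below 0.06 rad and value of joint lock_ring above 1.29 rad and linear speed of cup_top below 0.01 m/s and distance of second_cup from where it was at the start of the episode below 0.02 m); the robot touches nothing.
It fails at once if the second cup is dragged out of the pile (moved more than 30 mm) (distance of second_cup from where it was at the start of the episode above 0.03 m).
It fails at once if the tower or the figure is knocked over or pushed more than 25 mm (distance of any of tower, figure from where it was at the start of the episode above 0.025 m or angle between any of tower, figure's own z axis and vertical above 0.5 rad).
It also fails if it takes over 53 s, if anything falls off the work surface, if the arm or the gripper's body presses on something with over 40 N, if the wrist force passes 120 N, or if a joint passes its speed limit or range.

## Robot

A 6-joint arm with a two-finger parallel gripper is mounted at the origin on a cart in front of the work surface, level with it; the furniture and walls round the work are solid. World frame = base frame: x ahead of the robot, y to its left, z up, the work surface at z = 0. Lengths are in m, angles in rad, forces in N, time in s.
With the tool pointing down it reaches from about 0.25 to 0.775 m from the base axis. Payload 4 kg.
Tool frame: the origin (TCP) lies on the centre line of the jaws, within the pads' length; the fingertips stand 8 mm ahead of it and the grasp point (between the pads) lies 11 mm behind it; z points along the fingers, y is the line along which they close (so a half turn about z gives the same grasp; the last joint's range is limited). The gripper opens to 85 mm and grips with 20 to 120 N. Pads are 22 mm wide; open, the fingers measure 114 mm over their backs; the gripper's body (76 mm by 85 mm) begins 54 mm behind the grasp point. The pads swing forward as they close: fully open they stand 13 mm farther back than shut.
Start: joints at [1.24, 0.087, 1.371, -0, 1.684, -0.103], TCP at [0.124, 0.536, 0.239] pointing down, gripper open.
Joint ranges: [-3.1, 3.1], [-0.76, 2.03], [0.27, 2.55], [-1.08, 4.22], [0.17, 2.65], [-2.57, 2.57]. Speed limits (rad/s): [2.79, 2.79, 3.14, 3.14, 3.14, 3.14].

## Interface

Orientations are given as a unit quaternion [w, x, y, z].
In Python, from cell import * gives the robot as it stands.
- The arm moves only by the tool carry_out, never from a script. Its argument "deltas" is a list of rows, each a list of 7 numbers: the closure, from 0 (fully open) to 1 (shut), then the shift along the tool's x, y, z in mm, then the turn, a rotation vector about the tool's x, y, z in degrees. A call has 1 to 10 rows; each row shifts and turns the commanded pose from where the row before left it, along the tool's axes as they then stand; what a row does not reach is not made up. A row lasts 1/10 s, in which the tool goes at most 50 mm and 8.59 degrees, less where a joint would pass 70% of its speed; a pose out of reach is approached as far as the arm can. A call is refused whole if a number of a shift passes 50 or a number of a turn 8.59, either way. A call with a gripper value outside its range is refused whole. The fingers move at their own pace and stop on an object; "force" is the grip in N (left out, the last holds). Time passes only in rows, so rows that do not move let the fingers close. It gives the time, the measured TCP pose, the force, the opening and the grip force at its end, in the units of the state.
- read_state(): the state, without advancing time (a new reading comes with each control period).
- read_camera(name): name is "scene" or "top" or "wrist"; returns the picture (384x512x3 uint8, red, green, blue); there is no depth.
- get_calibration(name): a dict with "fov_y" (degrees; the focal length in pixels is half the picture's height over the tangent of half this angle, whatever the lens; pixels are square), "cx", "cy" (the principal point, pixels), "k1" (the pictures are not rectified: a ray, as slopes to the right and down, at radius r is drawn at 1 + k1 r^2 times it, then the intrinsics apply), "cam_to_world" (4x4, takes a point from camera to world coordinates). Camera axes: x right, y down, z forward; pixel columns grow to the right and rows downward; lengths in m; the calibration is good to about 2 mm. A picture is of the moment at which its call begins: read the wrist's pose just before it. get_calibration takes no time and is no camera call; for the wrist camera it gives the pose at the moment of the call.
- job_done(): hands the job in; it is judged then, once.
The state is a dict: "time": time; "joints": joint angles; "qvel": joint speeds; "tau": joint torques, N m; "eef_pos": TCP position; "orientation": TCP orientation; "ft_force": force on the tool from outside, world axes, zero at the start; "ft_torque": the same for the moment, N m; "width": opening from 0.0 (shut) to 1.0 (fully open); "finger_force": force on a finger pad.
Only numpy, scipy, OpenCV 4.12 (cv2) and the standard library are available. Lean on these libraries where they do the work, as an engineer would, in place of code of your own. Each camera call takes 0.05 s, during which the arm holds its last target. There are 200 camera calls.

## Working session

There is one attempt and no reset: what is moved stays moved. The work goes in short steps, Python scripts to look and compute and a tool call to move; the robot and the scene stay as the last step left them, time stands still between calls to the robot, and variables do not carry over. Pictures are saved under pics/ and viewed, at most 10 in all, crops included, and the job is handed in when it is done.

Besides the shell and the picture viewer there is one more tool, called after ">>>" by a JSON object that holds its "name" and its "arguments". carry_out: Moves the arm, as the interface text tells. Its arguments: {"type":"object","properties":{"deltas":{"type":"array"},"force":{"type":"number"}},"required":["deltas"]}

```bash
mkdir -p pics; ls
python3 - <<'E'
from cell import *
import cv2,numpy as np
s=read_state(); print(s)
for n in ("scene","top"):
    im=read_camera(n); c=get_calibration(n); print(n,c)
    cv2.imwrite(f"pics/{n}0.png",cv2.resize(im[:,:,::-1],(800,600),interpolation=cv2.INTER_CUBIC))
E
```

```text
pics
{'time': 0.0, 'joints': array([ 1.23986863e+00,  8.80107047e-02,  1.37229687e+00,  1.78742833e-05,
        1.68355634e+00, -1.03095312e-01]), 'qvel': array([-0.00072249,  0.00089413, -0.00069898, -0.00044053, -0.00092937,
        0.00167102]), 'tau': array([-1.17062194e-03, -3.51889551e+01, -3.13260913e+01, -2.65675444e-04,
        1.10462579e-02,  1.53933689e-05]), 'eef_pos': array([0.12406801, 0.53533667, 0.23808701]), 'orientation': array([-2.53188224e-04,  1.13668908e-01,  9.93518037e-01, -1.10708198e-03]), 'ft_force': array([ 0.04714066, -0.22688984, -0.50669024]), 'ft_torque': array([ 0.00192029,  0.05801997, -0.02268573]), 'finger_force': 0.0, 'width': 0.9985693404266481}
scene {'fov_y': 49.192893491319154, 'cx': 260.13949165104793, 'cy': 190.49588077394924, 'k1': -0.04977895306352015, 'cam_to_world': array([[-0.4581487 , -0.34279724,  0.82011574, -0.14621946],
       [-0.88879185,  0.18933214, -0.41737559,  0.36801118],
       [-0.01219907, -0.92013227, -0.39141767,  0.47007305],
       [ 0.        ,  0.        ,  0.        ,  1.        ]])}
top {'fov_y': 44.032767728712464, 'cx': 255.33374335681742, 'cy': 191.39984130468616, 'k1': 0.013196631980092887, 'cam_to_world': array([[-0.04977167, -0.97839787,  0.20064991,  0.42786415],
       [-0.99875219,  0.04958184, -0.00597455,  0.00371693],
       [-0.00410311, -0.2006969 , -0.97964479,  1.09992364],
       [ 0.        ,  0.        ,  0.        ,  1.        ]])}
```

View pics/scene0.png

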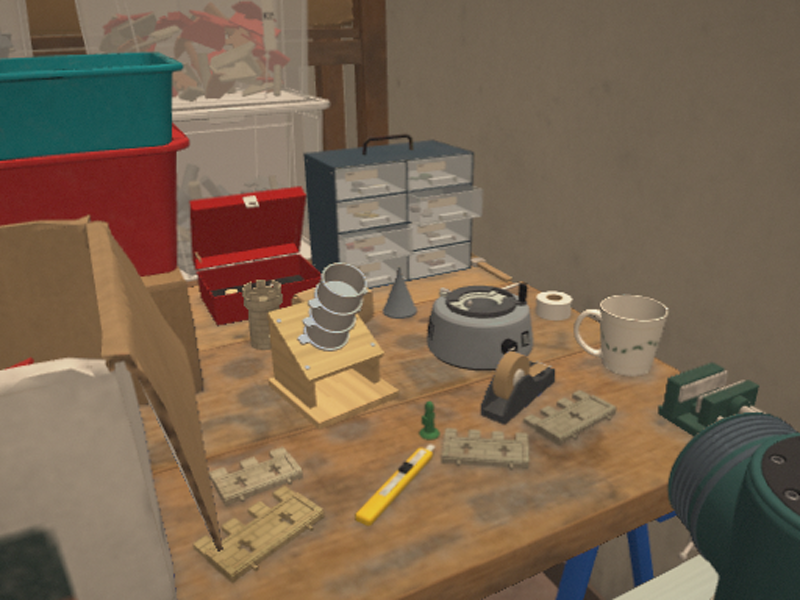

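View pics/top0.png

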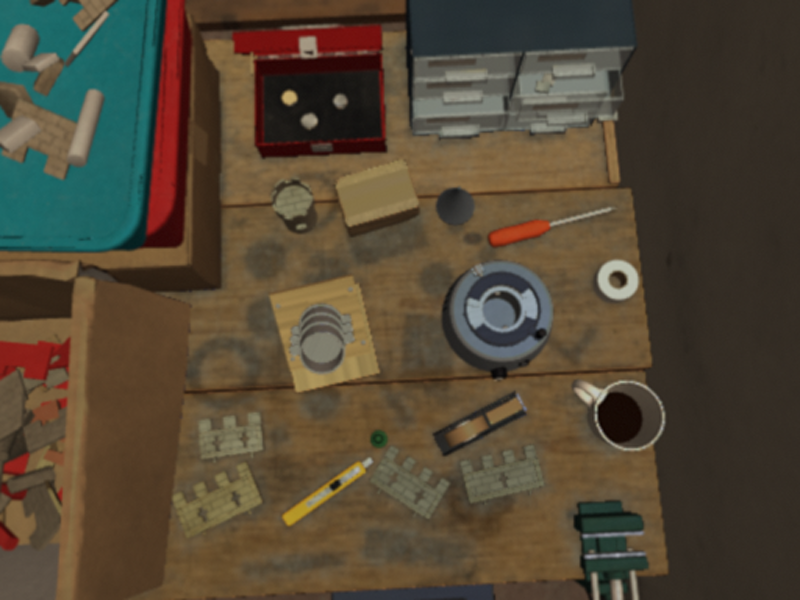

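```bash
cat > h.py <<'E'
import numpy as np, cv2
from cell import *
from scipy.spatial.transform import Rotation as R
def proj(c,P):
    P=np.atleast_2d(P); T=np.linalg.inv(c["cam_to_world"]); q=P@T[:3,:3].T+T[:3,3]
    s=q[:,:2]/q[:,2:]; s=s*(1+c["k1"]*(s**2).sum(1,keepdims=True))
    return s*(192/np.tan(np.radians(c["fov_y"]/2)))+[c["cx"],c["cy"]]
def ray(c,uv):
    d=(np.array(uv,float)-[c["cx"],c["cy"]])/(192/np.tan(np.radians(c["fov_y"]/2))); s=d.copy()
    for _ in range(20): s=d/(1+c["k1"]*(s@s))
    M=c["cam_to_world"]; return M[:3,3],M[:3,:3]@np.r_[s,1]
def atz(c,uv,z):
    o,d=ray(c,uv); return o+d*(z-o[2])/d[2]
E
python3 - <<'E'
from h import *
a=cv2.imread("pics/top0.png");b=cv2.imread("pics/scene0.png")
def crop(im,x,y):  # 160x120 of the 800 view -> 400x300
    return cv2.resize(im[y:y+120,x:x+160],(400,300),interpolation=cv2.INTER_CUBIC)
cv2.imwrite("pics/c1.png",np.vstack([np.hstack([crop(a,250,275),crop(a,420,257)]),np.hstack([crop(b,255,250),crop(b,400,258)])]))
t=get_calibration("top");k=800/512
for n,uv,z in(("mixer ring ctr",(499,310),.08),("rim",(323,349),.15),("tower",(293,190),.097),("fig",(378,438),.04)): print(n,atz(t,np.array(uv)/k,z))
E
```

```text
mixer ring ctr [ 0.61409737 -0.14139883  0.08      ]
rim [0.56173391 0.09901866 0.15      ]
tower [0.79911296 0.14028357 0.097     ]
fig [0.44757901 0.0365511  0.04      ]
```

View pics/c1.png

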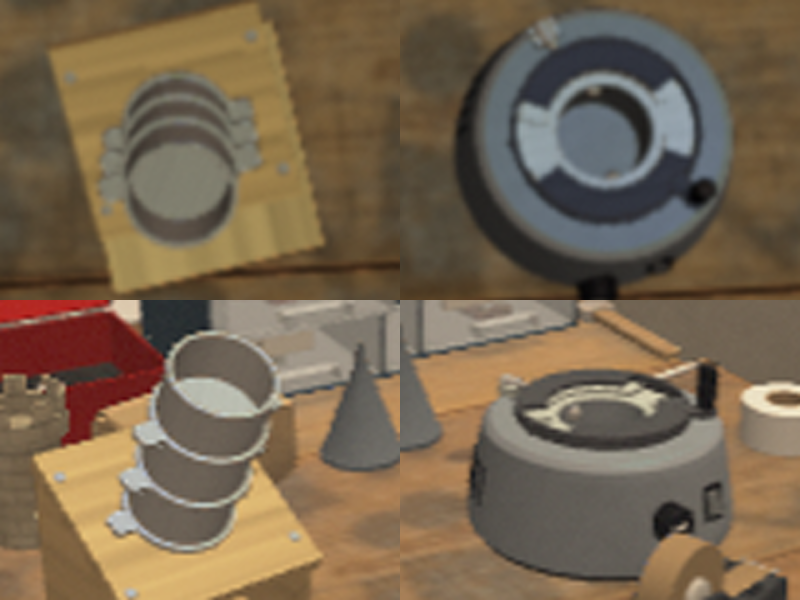

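```bash
cat > fit.py <<'E'
from h import *
from scipy.optimize import least_squares
t=get_calibration("top");s=get_calibration("scene")
nat=lambda p,o:((np.array(p,float)/2.5+o)+.5)*.64-.5
TA,TB,SA,SB=(250,275),(420,257),(255,250),(400,258)
Rz=lambda a:R.from_euler('z',a).as_matrix()
ax=np.array([-.5,0,3**.5/2])
ear=lambda k,sg:ax*(36*k+2)/1000+np.array([0,sg*.042,0])
rim=lambda a:ax*.107+.028*(np.cos(a)*np.array([3**.5/2,0,.5])+np.sin(a)*np.array([0,1,0]))
# rack: (camera, uv, local point)
rk=[(t,nat((101,190),TA),ear(2,1)),(t,nat((259,158),TA),ear(2,-1)),(t,nat((104,163),TA),ear(1,1)),(t,nat((256,130),TA),ear(1,-1)),
(t,nat((181,185),TA),ax*.107),(s,nat((222,378),SA),ax*.107),(s,nat((137,428),SA),ear(2,1)),(s,nat((122,478),SA),ear(1,1)),(s,nat((109,522),SA),ear(0,1))]
mx=[(t,nat((203,130),TB),[0,0,0]),(t,nat((126,143),TB),[0,.043,.004]),(t,nat((287,114),TB),[0,-.043,.004]),(t,nat((208,131),TB),[0,0,.0098]),
(t,nat((302,184),TB),[-.045,-.042,.038]),(s,nat((307,68),SB),[-.045,-.042,.038]),(s,nat((203,108),SB),[0,0,.0098])]
def f(p,fe,z):
    return np.concatenate([(proj(c,Rz(p[2])@np.array(l)+[p[0],p[1],z])-uv)[0] for c,uv,l in fe])
for n,fe,z,p0 in(("rack",rk,.088,[.6,.1,.2]),("mixer",mx,.072,[.61,-.14,0])):
    r=least_squares(f,p0,args=(fe,z),loss="soft_l1"); print(n,r.x.round(4),np.degrees(r.x[2]));print(f(r.x,fe,z).reshape(-1,2).round(1).tolist())
E
python3 fit.py
```

```text
rack [0.6046 0.107  0.1789] 10.25251981004117
[[-0.3, 0.3], [0.1, -0.9], [-0.6, 0.8], [-0.1, 0.2], [-0.2, 3.0], [0.4, -78.8], [-0.4, -75.0], [0.0, -76.1], [0.1, -76.4]]
mixer [ 0.6165 -0.1456  0.1181] 6.764941515539265
[[0.1, 0.4], [0.8, -0.1], [-1.9, 0.9], [-0.6, -0.7], [0.9, 0.6], [-0.1, -1.7], [-0.4, -2.7]]
```

```bash
sed -i 's/(222,378)/(222,78)/;s/(137,428)/(137,128)/;s/(122,478)/(122,178)/;s/(109,522)/(109,222)/;' fit.py; python3 fit.py
```

```text
rack [0.6057 0.106  0.16  ] 9.165572160406073
[[-0.2, -0.5], [0.3, -1.0], [-0.3, -0.0], [0.3, 0.1], [-0.1, 2.5], [0.3, -2.2], [-0.5, 1.5], [0.0, 0.3], [0.3, -0.1]]
mixer [ 0.6165 -0.1456  0.1181] 6.764941515539265
[[0.1, 0.4], [0.8, -0.1], [-1.9, 0.9], [-0.6, -0.7], [0.9, 0.6], [-0.1, -1.7], [-0.4, -2.7]]
```

```bash
cat >> h.py <<'E'
def cur():
    s=read_state(); w,x,y,z=s["orientation"]; return s["eef_pos"],R.from_quat([x,y,z,w])
def frame(z,y):
    z=z/np.linalg.norm(z); x=np.cross(y,z); x/=np.linalg.norm(x); return R.from_matrix(np.c_[x,np.cross(z,x),z])
def plan(p,Rt,cp=None):
    c,Rc=cur(); c=c if cp is None else cp
    print("turn deg (tool)",np.degrees((Rc.inv()*Rt).as_rotvec()).round(2),"shift mm: before turn",(1000*Rc.inv().apply(p-c)).round(1),"after turn",(1000*Rt.inv().apply(p-c)).round(1))
def pile(x,y,a): # hole xy yaw -> hole, axis, ydir
    m=R.from_euler('z',a).as_matrix(); return np.array([x,y,.088]),m@np.array([-.5,0,.75**.5]),m[:,1]
E
python3 - <<'E'
from h import *
h,a,y=pile(.6057,.106,.16)
p,Rc=cur(); Rt=frame(-a,y)
plan(h+a*.227,Rt,p+[0,0,.15])
w=get_calibration("wrist"); print({k:w[k] for k in("fov_y","cx","cy","k1")})
M=w["cam_to_world"]; print(Rc.inv().apply(M[:3,3]-p), Rc.inv().apply(M[:3,:3].T).round(3))
t=get_calibration("top")
for uv in((190,300),(160,590),(75,280)): print(atz(t,np.array(uv)*.64,.2))
E
```

```text
turn deg (tool) [ -5.93 -29.65 -21.68] shift mm: before turn [-461.1 -352.2  104.3] after turn [-202.4 -500.6  236.5]
{'fov_y': 64.04877627916107, 'cx': 253.00483833357973, 'cy': 187.91700663151417, 'k1': 0.01825350925310681}
[ 0.07759901 -0.00060142 -0.1345615 ] [[ 0.001  1.     0.   ]
 [-0.954  0.001 -0.299]
 [-0.299 -0.     0.954]]
[0.62409519 0.25665443 0.2       ]
[0.28670933 0.28814848 0.2       ]
[0.65675402 0.39947532 0.2       ]
```

>>> {"name": "carry_out", "arguments": {"deltas": [[0,0,0,-40,0,0,0],[0,0,0,-40,0,0,0],[0,0,0,-40,0,0,0],[0,0,0,-30,0,0,0],[0,-33,-25,0,0,0,0],[0,-33,-25,0,0,0,0],[0,-33,-25,0,0,0,0],[0,-33,-25,0,0,0,0],[0,-33,-25,0,0,0,0],[0,-33,-25,0,0,0,0]]}}

```text
time: 1.1
eef_pos: [0.2839, 0.3435, 0.3888]
orientation: [-0.0, 0.113, 0.994, -0.0]
ft_force: [1.2, 0.2, -0.5]
width: 1.0
finger_force: 0.0
```

>>> {"name": "carry_out", "arguments": {"deltas": [[0,-33,-25,0,0,0,0],[0,-33,-25,0,0,0,0],[0,-33,-25,0,0,0,0],[0,-33,-25,0,0,0,0],[0,-33,-25,0,0,0,0],[0,-33,-25,0,0,0,0],[0,-33,-25,0,0,0,0],[0,-32,-27,0,0,0,0],[0,0,0,0,-1.2,-5.93,-4.34],[0,0,0,0,-1.2,-5.93,-4.34]]}}

```text
time: 2.1
eef_pos: [0.4958, 0.0874, 0.3864]
orientation: [0.104, 0.038, 0.994, 0.009]
ft_force: [-1.1, -0.5, 0.1]
width: 1.001
finger_force: 0.0
```

>>> {"name": "carry_out", "arguments": {"deltas": [[0,0,0,0,-1.2,-5.93,-4.34],[0,0,0,0,-1.2,-5.93,-4.34],[0,0,0,0,-1.2,-5.93,-4.34],[0,0,0,0,0,0,0],[0,0,0,0,0,0,0]]}}

```text
time: 2.6
eef_pos: [0.4934, 0.0886, 0.3891]
orientation: [0.258, -0.076, 0.963, 0.022]
ft_force: [0.4, 0.7, -0.0]
width: 1.004
finger_force: 0.0
```

Run:
```python
from h import *
h,a,y=pile(.6057,.106,.16)
p,Rc=cur();print(p); plan(h+a*.227,frame(-a,y))
```

```text
[0.49337841 0.08856215 0.38911264]
turn deg (tool) [ 0.14 -0.03 -0.17] shift mm: before turn [52.1 -1.1 90.6] after turn [52.1 -0.7 90.6]
```

>>> {"name": "carry_out", "arguments": {"deltas": [[0,13,0,22.6,0,0,0],[0,13,0,22.6,0,0,0],[0,13,0,22.6,0,0,0],[0,13.1,-0.7,22.8,0,0,0],[0,0,0,0,0,0,0],[0,0,0,0,0,0,0]]}}

```text
time: 3.2
eef_pos: [0.4951, 0.0886, 0.2854]
orientation: [0.258, -0.077, 0.963, 0.022]
ft_force: [0.6, 0.8, 0.9]
width: 0.998
finger_force: 0.0
```

Run:
```python
from h import *
import pickle
p,Rc=cur(); w=get_calibration("wrist"); im=read_camera("wrist")
pickle.dump((p,Rc.as_matrix(),w,im),open("w1.pkl","wb"))
h,a,y=pile(.6057,.106,.16); plan(h+a*.227,frame(-a,y))
cv2.imwrite("pics/w1.png",cv2.resize(im[:,:,::-1],(800,600),interpolation=cv2.INTER_CUBIC))
```

```text
turn deg (tool) [ 0.16  0.19 -0.06] shift mm: before turn [ 2.9 -0.4  1.1] after turn [ 2.9 -0.4  1.1]
```

View pics/w1.png

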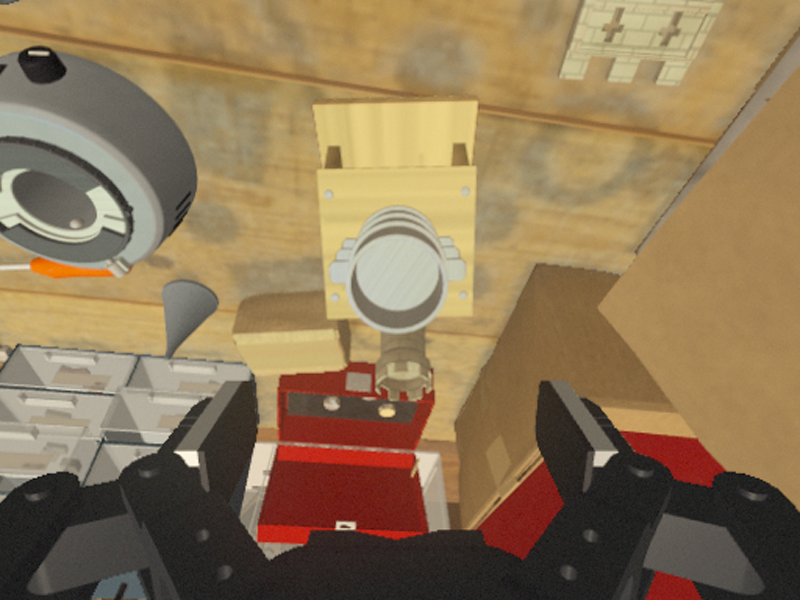

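```bash
cat > fit2.py <<'E'
from h import *
import pickle
from scipy.optimize import least_squares
p,Rm,w,im=pickle.load(open("w1.pkl","rb"))
n=lambda q:(np.array(q,float)+.5)*.64-.5
th=np.linspace(0,2*np.pi,90)
def model(v):
    h,a,y=pile(*v); x=np.cross(y,a)
    rim=h+a*.107+.028*(np.cos(th)[:,None]*x+np.sin(th)[:,None]*y)
    ears=np.array([h+a*.076+.042*y,h+a*.076-.042*y])
    return proj(w,rim),proj(w,ears)
L,Rr,B,T=n((348,283)),n((447.5,283)),n((397,331.5)),n((397,233))
E1,E2=n((466,269)),n((330,270))
def f(v):
    r,e=model(v)
    return np.r_[r[:,0].min()-L[0],r[:,0].max()-Rr[0],r[:,1].max()-B[1],(r[:,1].min()-T[1])*.5,(e[0]-E1),(e[1]-E2)]
r=least_squares(f,[.6057,.106,.16]);print(r.x.round(4),r.fun.round(2),f([.6057,.106,.16]).round(2))
v=r.x
k=8;o=np.array([205,138]);c=cv2.resize(im[o[1]:o[1]+75,o[0]:o[0]+100,::-1],None,fx=k,fy=k,interpolation=cv2.INTER_CUBIC)
rim,e=model(v)
for q in np.vstack([rim,e]): cv2.circle(c,tuple(int(z) for z in ((q-o+.5)*k)),1,(0,0,255),-1)
cv2.imwrite("pics/w1o.png",c)
E
python3 fit2.py
```

```text
[0.6031 0.1083 0.1707] [-0.56  0.75 -0.22  0.18  0.21  0.1  -0.43  0.25] [-2.81 -1.89  1.3   1.19 -2.43  2.06 -2.59  1.54]
```

View pics/w1o.png

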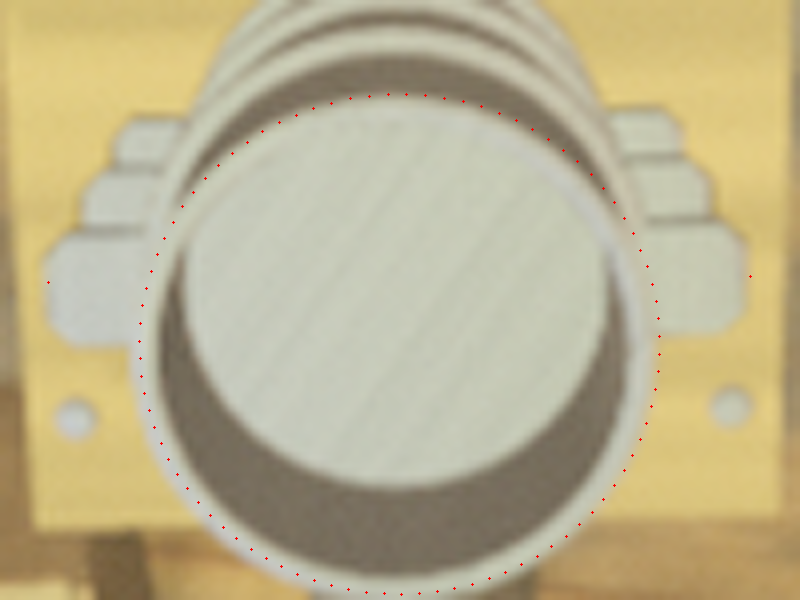

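Run:
```python
from h import *
h,a,y=pile(.6031,.1083,.1707); Rt=frame(-a,y)
plan(h+a*.092-y*.0007,Rt); print(h+a*.0735, a)
```

```text
turn deg (tool) [-0.15  0.19 -0.59] shift mm: before turn [  5.2   0.7 135. ] after turn [  4.8   0.4 135. ]
[0.56688412 0.1020572  0.15165287] [-0.49273305 -0.08493611  0.8660254 ]
```

>>> {"name": "carry_out", "arguments": {"deltas": [[0,2.4,0.2,0,-0.15,0.19,-0.59],[0,2.4,0.2,10,0,0,0],[0,0,0,20,0,0,0],[0,0,0,20,0,0,0],[0,0,0,20,0,0,0],[0,0,0,15,0,0,0],[0,0,0,15,0,0,0],[0,0,0,0,0,0,0]]}}

```text
time: 4.05
eef_pos: [0.5384, 0.0966, 0.1928]
orientation: [0.255, -0.082, 0.963, 0.022]
ft_force: [-0.5, 0.1, -0.7]
width: 1.005
finger_force: 0.0
```

Run:
```python
from h import *
h,a,y=pile(.6031,.1083,.1707); Rt=frame(-a,y)
plan(h+a*.092-y*.0007,Rt); print(read_state()["ft_force"])
im=read_camera("wrist")
cv2.imwrite("pics/w2.png",cv2.resize(im[:,:,::-1],(800,600),interpolation=cv2.INTER_CUBIC))
```

```text
turn deg (tool) [ 0.04 -0.4  -0.01] shift mm: before turn [-4.8 -0.2 31.6] after turn [-4.5 -0.2 31.7]
[-0.52294213  0.06378344 -0.72627891]
```

View pics/w2.png

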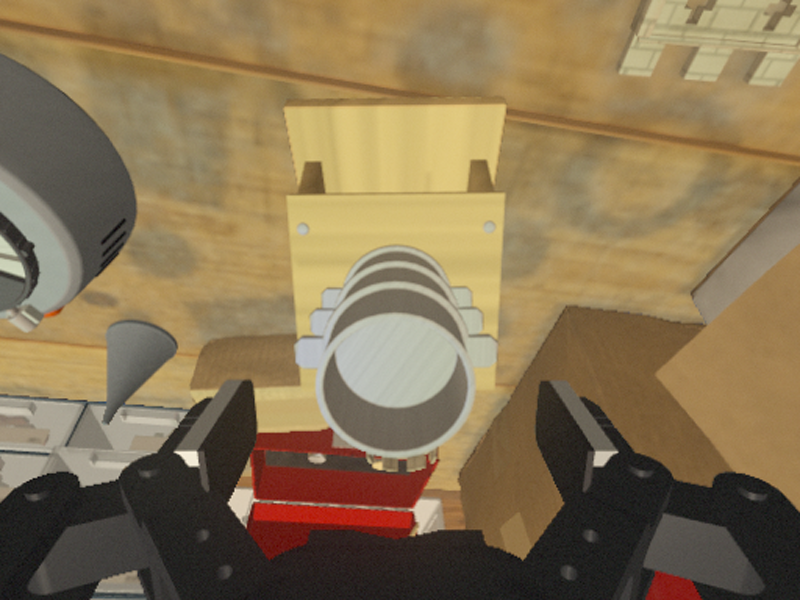

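Run:
```python
from h import *
h,a,y=pile(.6031,.1083,.1707); Rt=frame(-a,y)
s=read_state();print(s["time"],s["eef_pos"],s["qvel"].round(3))
plan(h+a*.092-y*.0007,Rt)
# rim from this picture, 800-view extremes
w=get_calibration("wrist"); n=lambda q:(np.array(q,float)+.5)*.64-.5
p,Rc=cur(); th=np.linspace(0,6.283,180)
from scipy.optimize import least_squares
def f(v):
    c=p+Rc.apply(np.array([v[0],v[1],v[2]])); r=proj(w,c+.028*Rc.apply(np.c_[np.cos(th),np.sin(th),0*th]))
    return np.r_[r[:,0].min()-n((316,0))[0],r[:,0].max()-n((476,0))[0],r[:,1].max()-n((0,459))[1],r[:,1].min()-n((0,302))[1]]
r=least_squares(f,[0,0,.02]);print("rim centre in tool mm",(r.x*1000).round(1),r.fun.round(2))
```

```text
4.1 [0.5387271  0.09664312 0.19441609] [-0.    -0.027 -0.027 -0.     0.003  0.   ]
turn deg (tool) [ 0.03 -0.27 -0.  ] shift mm: before turn [-3.6 -0.2 32.9] after turn [-3.4 -0.1 32.9]
rim centre in tool mm [ 0.2  0.2 10. ] [-2.06  2.06 -2.41  2.18]
```

>>> {"name": "carry_out", "arguments": {"deltas": [[0,0,0,0,0,0,0],[0,0,0,0,0,0,0],[0,0,0,0,0,0,0],[0,0,0,0,0,0,0]]}}

```text
time: 4.5
eef_pos: [0.5392, 0.0966, 0.1965]
orientation: [0.257, -0.082, 0.963, 0.022]
ft_force: [0.4, -0.7, -1.0]
width: 1.001
finger_force: 0.0
```

Run:
```python
from h import *
import pickle
h,a,y=pile(.6031,.1083,.1707); Rt=frame(-a,y)
plan(h+a*.092-y*.0007,Rt)
p,Rc=cur(); w=get_calibration("wrist"); im=read_camera("wrist"); pickle.dump((p,Rc.as_matrix(),w,im),open("w2.pkl","wb"))
th=np.linspace(0,6.283,90); x=np.cross(y,a)
q=proj(w,h+a*.107-y*.0007+.028*(np.cos(th)[:,None]*x+np.sin(th)[:,None]*y))
k=5;o=np.array([180,180]);c=cv2.resize(im[o[1]:o[1]+120,o[0]:o[0]+150,::-1],None,fx=k,fy=k,interpolation=cv2.INTER_CUBIC)
for z in q: cv2.circle(c,tuple(int(t) for t in ((z-o+.5)*k)),1,(0,0,255),-1)
cv2.imwrite("pics/w2o.png",c)
```

```text
turn deg (tool) [ 0.   -0.05  0.01] shift mm: before turn [-2.  -0.  34.4] after turn [-2.  -0.  34.4]
```

View pics/w2o.png

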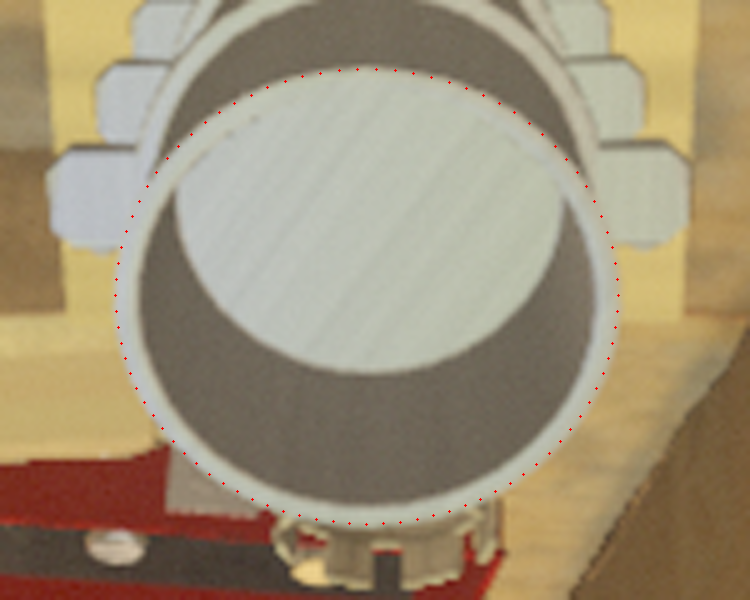

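>>> {"name": "carry_out", "arguments": {"deltas": [[0,-1,0,10,0,0,0],[0,-1,0,10,0,0,0],[0,0,0,10,0,0,0],[0,0,0,4,0,0,0],[0,0,0,0,0,0,0],[0,0,0,0,0,0,0],[0,0,0,0,0,0,0],[0,0,0,0,0,0,0]]}}

```text
time: 5.35
eef_pos: [0.5577, 0.0998, 0.1679]
orientation: [0.257, -0.082, 0.963, 0.022]
ft_force: [-0.1, -0.4, 0.3]
width: 1.001
finger_force: 0.0
```

Run:
```python
from h import *
h,a,y=pile(.6031,.1083,.1707); Rt=frame(-a,y)
plan(h+a*.092-y*.0007,Rt); print(read_state()["ft_force"])
```

```text
turn deg (tool) [ 0.01 -0.06  0.01] shift mm: before turn [-0.1 -0.1  0.3] after turn [-0.1 -0.1  0.3]
[-0.13187722 -0.39015545  0.34746613]
```

>>> {"name": "carry_out", "arguments": {"deltas": [[0.2,0,0,0,0,0,0],[0.25,0,0,0,0,0,0],[0.3,0,0,0,0,0,0],[0.35,0,0,0,0,0,0],[0.5,0,0,0,0,0,0],[0.6,0,0,0,0,0,0],[0.6,0,0,0,0,0,0],[0.6,0,0,0,0,0,0]], "force": 40}}

```text
time: 6.15
eef_pos: [0.5574, 0.0998, 0.1679]
orientation: [0.257, -0.083, 0.963, 0.022]
ft_force: [-5.1, -1.1, 5.2]
width: 0.636
finger_force: 41.5
```

>>> {"name": "carry_out", "arguments": {"deltas": [[0.6,0,0,-2,0,0,0],[0.6,0,0,-3,0,0,0],[0.6,0,0,-4,0,0,0],[0.6,0,0,-4,0,0,0],[0.6,0,0,0,0,0,0]]}}

```text
time: 6.65
eef_pos: [0.5513, 0.0987, 0.1793]
orientation: [0.257, -0.082, 0.963, 0.022]
ft_force: [-0.6, -0.3, -1.2]
width: 0.638
finger_force: 42.2
```

Run:
```python
from h import *
s=read_state();h,a,y=pile(.6031,.1083,.1707); Rt=frame(-a,y)
plan(h+a*.092-y*.0007,Rt);print(s["ft_force"],s["ft_torque"],Rt.inv().apply(s["ft_force"]))
```

```text
turn deg (tool) [ 0.01 -0.05  0.01] shift mm: before turn [ 0.  -0.  13.4] after turn [ 0.  -0.  13.4]
[-0.5811395  -0.27685592 -1.2461756 ] [-0.07420051  0.32911651 -0.00375438] [ 1.15978401 -0.17411267  0.76935803]
```

```bash
cat > chk.py <<'E'
from h import *
s=cv2.resize(read_camera("scene")[:,:,::-1],(800,600),interpolation=cv2.INTER_CUBIC); b=cv2.imread("pics/scene0.png")
for n,(x,y) in(("top",(137,128)),("second",(122,178)),("low",(109,222))):
    x,y=int(x/2.5+255)+4,int(y/2.5+250)
    tpl=b[y-9:y+10,x-9:x+10]; r=cv2.matchTemplate(s[y-40:y+40,x-40:x+40],tpl,cv2.TM_CCOEFF_NORMED); m=cv2.minMaxLoc(r); print(n,round(m[1],2),np.array(m[3])-31)
cv2.imwrite("pics/s_now.png",s)
E
python3 chk.py
```

```text
top 0.93 [-6 18]
second 1.0 [0 0]
low 1.0 [0 0]
```

>>> {"name": "carry_out", "arguments": {"deltas": [[0.6,0,0,-6,0,0,0],[0.6,0,0,-8,0,0,0],[0.6,0,0,-8,0,0,0],[0.6,0,0,-10,0,0,0],[0.6,0,0,-10,0,0,0],[0.6,0,0,-15,0,0,0],[0.6,0,0,-20,0,0,0],[0.6,0,0,-10,0,0,0],[0.6,0,0,0,0,0,0],[0.6,0,0,0,0,0,0]]}}

```text
time: 7.7
eef_pos: [0.5083, 0.0913, 0.2539]
orientation: [0.257, -0.082, 0.963, 0.022]
ft_force: [1.0, -0.2, -2.3]
width: 0.637
finger_force: 42.3
```

```bash
python3 chk.py
python3 - <<'E'
from h import *
m=R.from_euler('z',.1181).as_matrix(); seat=np.array([.6165,-.1456,.072])
Rt=frame(np.array([0,0,-1.]),m[:,1]); c,_=cur(); print(c)
plan(seat+[0,0,.14],Rt); plan(seat+[0,0,.14],Rt,c+[0,0,.0])
E
```

```text
top 0.93 [-6 18]
second 1.0 [0 0]
low 1.0 [0 0]
[0.50812756 0.09132482 0.25303424]
turn deg (tool) [ 0.8  29.8   2.95] shift mm: before turn [ -37.3 -251.9   68.6] after turn [ -79.7 -248.    41. ]
turn deg (tool) [ 0.8  29.8   2.95] shift mm: before turn [ -37.3 -251.9   68.6] after turn [ -79.7 -248.    41. ]
```

>>> {"name": "carry_out", "arguments": {"deltas": [[0.6,0,0,0,0.2,7.45,0.74],[0.6,0,0,0,0.2,7.45,0.74],[0.6,0,0,0,0.2,7.45,0.74],[0.6,0,0,0,0.2,7.45,0.74],[0.6,-20,-30,2,0,0,0],[0.6,-20,-30,2,0,0,0],[0.6,-20,-30,2,0,0,0],[0.6,-20,-30,2,0,0,0],[0.6,-20,-30,2,0,0,0],[0.6,-20,-30,2,0,0,0]]}}

```text
time: 8.75
eef_pos: [0.6498, -0.0744, 0.2399]
orientation: [-0.0, -0.059, 0.998, 0.0]
ft_force: [0.0, -0.5, -0.8]
width: 0.637
finger_force: 42.5
```

>>> {"name": "carry_out", "arguments": {"deltas": [[0.6,-20,-30,1,0,0,0],[0.6,-15,-25,0,0,0,0],[0.6,-10,-10,0,0,0,0],[0.6,-5,-3,0,0,0,0],[0.6,0,0,0,0,0,0],[0.6,0,0,0,0,0,0],[0.6,0,0,0,0,0,0],[0.6,0,0,0,0,0,0],[0.6,0,0,0,0,0,0]]}}

```text
time: 9.65
eef_pos: [0.7062, -0.1343, 0.2418]
orientation: [0.001, -0.059, 0.998, -0.0]
ft_force: [0.3, 0.3, -0.5]
width: 0.638
finger_force: 42.5
```

Run:
```python
from h import *
import pickle
p,Rc=cur(); w=get_calibration("wrist"); im=read_camera("wrist"); pickle.dump((p,Rc.as_matrix(),w,im),open("w3.pkl","wb"));print(p,read_state()["qvel"].round(3))
m=R.from_euler('z',.1181).as_matrix(); seat=np.array([.6165,-.1456,.072])
print(proj(w,seat)/.64)
cv2.imwrite("pics/w3.png",cv2.resize(im[:,:,::-1],(800,600),interpolation=cv2.INTER_CUBIC))
```

```text
[ 0.70619996 -0.1343332   0.24177231] [-0.003  0.003 -0.002  0.001 -0.     0.   ]
[[394.86491037 120.14985554]]
```

View pics/w3.png

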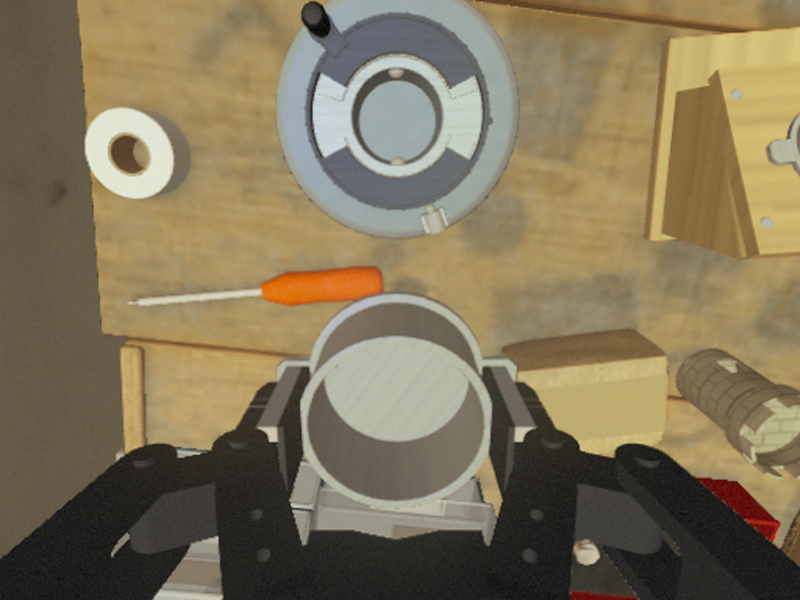

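```bash
cat > fit3.py <<'E'
from h import *
import pickle
from scipy.optimize import least_squares
p,Rm,w,im=pickle.load(open("w3.pkl","rb"))
n=lambda q:(np.array(q,float)+.5)*.64-.5
th=np.linspace(0,2*np.pi,120)
circ=lambda r,z:np.c_[r*np.cos(th),r*np.sin(th),0*th+z]
def pts(v,l): return proj(w,np.atleast_2d(l)@R.from_euler('z',v[2]).as_matrix().T+[v[0],v[1],.072])
def f(v):
    a=pts(v,circ(.027,0));b=pts(v,circ(.053,.0098));k=pts(v,[-.045,-.042,.038])[0]
    return np.r_[a.min(0)-n((352,0))[0]*np.array([1,0])-n((0,71))[1]*np.array([0,1]),a.max(0)-n((442,165)),b.min(0)[0]-n((307,0))[0],b.max(0)-n((491,209)),(k-n((313,12)))*.5]
if __name__=="__main__":
    r=least_squares(f,[.6165,-.1456,.118]);v=r.x;print(v.round(4),r.fun.round(1))
    k=4
    def tile(o,q):
        c=cv2.resize(im[o[1]:o[1]+145,o[0]:o[0]+100*1,::-1],None,fx=k,fy=k,interpolation=cv2.INTER_CUBIC)
        for z in q: cv2.circle(c,tuple(int(t) for t in ((z-o+.5)*k)),1,(0,0,255),-1)
        return c
    nt=np.array([[x,s*yy,0.0] for s in(1,-1) for x in(-.010,.010) for yy in np.linspace(.031,.044,8)])
    q1=np.vstack([pts(v,circ(.027,0)),pts(v,circ(.053,.0098)),pts(v,nt),pts(v,[[-.045,-.042,.038]])])
    q2=proj(w,p+(circ(.028,-.015))@Rm.T)
    cv2.imwrite("pics/w3o.png",np.hstack([tile(np.array([195,0]),q1),tile(np.array([190,185]),q2)]))
E
python3 fit3.py
```

```text
[ 0.6153 -0.1441  0.0929] [ 0.3 -1.6  0.8  0.4 -0.9 -0.5  1.   0.6  0.6]
```

View pics/w3o.png

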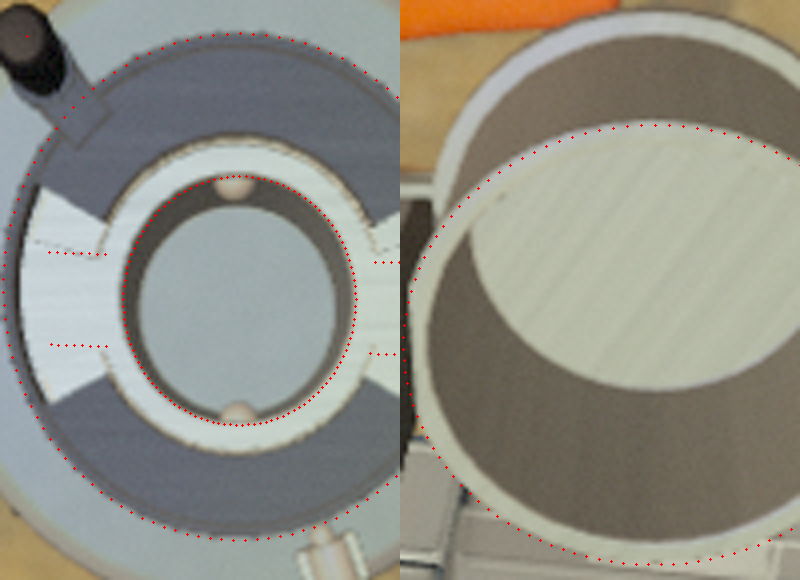

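```bash
cat > seat.py <<'E'
from h import *
m=R.from_euler('z',.115).as_matrix(); seat=np.array([.6153,-.1441,.072])
Rt=frame(np.array([0,0,-1.]),m[:,1]); T=seat+[0,0,.02]+Rt.apply([-.0005,0,0])
if __name__=="__main__":
    s=read_state();plan(T,Rt);print(s["time"],s["ft_force"],s["width"])
E
python3 seat.py
```

```text
turn deg (tool) [-0.01  0.1   0.2 ] shift mm: before turn [ 91.2   1.2 149.5] after turn [ 91.    0.9 149.7]
9.7 [ 0.40946749 -0.58097135 -0.84498577] 0.6365607516102858
```

>>> {"name": "carry_out", "arguments": {"deltas": [[0.6,20,0.2,0,0,0.1,0.2],[0.6,25,0.2,10,0,0,0],[0.6,25,0.3,20,0,0,0],[0.6,15,0.2,25,0,0,0],[0.6,6,0,25,0,0,0],[0.6,0,0,15,0,0,0],[0.6,0,0,5,0,0,0],[0.6,0,0,0,0,0,0],[0.6,0,0,0,0,0,0],[0.6,0,0,0,0,0,0]]}}

```text
time: 10.7
eef_pos: [0.6171, -0.1447, 0.1429]
orientation: [0.001, -0.057, 0.998, -0.001]
ft_force: [-1.0, 0.2, -1.0]
width: 0.639
finger_force: 42.6
```

```bash
python3 seat.py
```

```text
turn deg (tool) [-0.08  0.14 -0.01] shift mm: before turn [ 1.4  0.9 50.9] after turn [ 1.2  0.8 50.9]
10.7 [-0.96509457  0.16043937 -0.98376895] 0.6388064556511709
```

>>> {"name": "carry_out", "arguments": {"deltas": [[0.6,1.2,0.8,0,-0.08,0.14,0],[0.6,0,0,0,0,0,0],[0.6,0,0,8,0,0,0],[0.6,0,0,8,0,0,0],[0.6,0,0,8,0,0,0],[0.6,0,0,6,0,0,0],[0.6,0,0,4,0,0,0],[0.6,0,0,0,0,0,0],[0.6,0,0,0,0,0,0]]}}

```text
time: 11.6
eef_pos: [0.6144, -0.1438, 0.1071]
orientation: [-0.002, -0.057, 0.998, 0.001]
ft_force: [-0.8, -0.3, -1.0]
width: 0.64
finger_force: 42.5
```

```bash
python3 seat.py
```

```text
turn deg (tool) [ 0.08 -0.19 -0.03] shift mm: before turn [-1.4 -0.4 15.1] after turn [-1.3 -0.4 15.1]
11.6 [-0.79860215 -0.30703798 -0.97118999] 0.639541880485545
```

>>> {"name": "carry_out", "arguments": {"deltas": [[0.6,-0.8,-0.4,0,0,0,0],[0.6,0,0,3,0,0,0],[0.6,0,0,3,0,0,0],[0.6,0,0,3,0,0,0],[0.6,0,0,3,0,0,0],[0.6,0,0,2,0,0,0],[0.6,0,0,0,0,0,0],[0.6,0,0,0,0,0,0]]}}

```text
time: 12.4
eef_pos: [0.615, -0.1443, 0.0937]
orientation: [-0.002, -0.057, 0.998, 0.0]
ft_force: [-5.1, 0.1, 5.7]
width: 0.639
finger_force: 43.0
```

```bash
python3 seat.py
```

```text
turn deg (tool) [ 0.05 -0.2  -0.03] shift mm: before turn [-0.8  0.2  1.7] after turn [-0.8  0.2  1.7]
12.4 [-5.11808115  0.09041895  5.65638823] 0.6385787076051432
```

>>> {"name": "carry_out", "arguments": {"deltas": [[0.6,0.4,0,1,0,0,0],[0.6,0,0,1,0,0,0],[0.6,0,0,0.5,0,0,0],[0.6,0,0,0,0,0,0],[0.6,0,0,0,0,0,0]]}}

```text
time: 12.9
eef_pos: [0.615, -0.1443, 0.0935]
orientation: [-0.001, -0.057, 0.998, 0.0]
ft_force: [-8.1, 0.9, 11.2]
width: 0.641
finger_force: 43.6
```

>>> {"name": "carry_out", "arguments": {"deltas": [[0.6,0.8,0,0,0,0,0],[0.6,0,0,1,0,0,0],[0.6,0,0,1,0,0,0],[0.6,0,0,0,0,0,0],[0.6,0,0,0,0,0,0]]}}

```text
time: 13.4
eef_pos: [0.6149, -0.1443, 0.0934]
orientation: [0.0, -0.057, 0.998, -0.0]
ft_force: [-9.1, 1.6, 16.7]
width: 0.644
finger_force: 44.0
```

Run:
```python
from h import *
s=read_state(); print(s["ft_force"],s["ft_torque"],s["eef_pos"]);
```

```text
[-9.0848792   1.61586144 16.72137223] [ 0.08721707  1.35452165 -0.01178079] [ 0.61492696 -0.14431301  0.09343175]
```

>>> {"name": "carry_out", "arguments": {"deltas": [[0.6,-0.8,0,-2,0,0,0],[0.6,0,0,-1,0,0,0],[0.6,0,0,0,0,0,0],[0.2,0,0,0,0,0,0],[0.1,0,0,0,0,0,0],[0,0,0,0,0,0,0],[0,0,0,0,0,0,0],[0,0,0,0,0,0,0]]}}

```text
time: 14.2
eef_pos: [0.615, -0.144, 0.0912]
orientation: [-0.002, -0.057, 0.998, 0.001]
ft_force: [0.7, 0.1, -0.5]
width: 1.0
finger_force: 0.0
```

```bash
python3 seat.py
```

```text
turn deg (tool) [ 0.1  -0.18 -0.02] shift mm: before turn [-0.8 -0.1 -0.8] after turn [-0.8 -0.1 -0.8]
14.2 [ 0.74333038  0.07037677 -0.48432244] 0.9996824312251598
```

>>> {"name": "carry_out", "arguments": {"deltas": [[0,0,0,-10,0,0,0],[0,0,0,-20,0,0,0],[0,0,0,-30,0,0,0],[0,-10,0,-30,0,0,0],[0,-20,0,-20,0,0,0],[0,-20,0,-10,0,0,0],[0,-10,0,0,0,0,0],[0,0,0,0,0,0,0],[0,0,0,0,0,0,0],[0,0,0,0,0,0,0]]}}

```text
time: 15.2
eef_pos: [0.6738, -0.1375, 0.2101]
orientation: [-0.003, -0.057, 0.998, 0.001]
ft_force: [-0.1, 0.4, 0.3]
width: 1.0
finger_force: 0.0
```

Run:
```python
from h import *
import pickle
p,Rc=cur(); w=get_calibration("wrist"); im=read_camera("wrist"); s=get_calibration("scene"); si=read_camera("scene"); pickle.dump((p,w,im,s,si),open("w4.pkl","wb"));print(p)
th=np.linspace(0,6.283,120); m=R.from_euler('z',.115).as_matrix(); seat=np.array([.6153,-.1441,.072])
L=np.vstack([np.c_[.028*np.cos(th),.028*np.sin(th),0*th+.035],np.c_[.053*np.cos(th),.053*np.sin(th),0*th+.0098],[[-7e-3,.042,.004],[7e-3,.042,.004],[-7e-3,-.042,.004],[7e-3,-.042,.004],[-.045,-.042,.038]]])@m.T+seat
def tile(c,im,ctr,wd,hg,k):
    q=proj(c,L); o=np.clip(np.round(ctr-np.array([wd,hg])/2).astype(int),0,None); t=cv2.resize(im[o[1]:o[1]+hg,o[0]:o[0]+wd,::-1],(wd*k,hg*k),interpolation=cv2.INTER_CUBIC)
    for z in q: cv2.circle(t,tuple(int(a) for a in ((z-o+.5)*k)),1,(0,0,255),-1)
    return t
a=tile(w,im,proj(w,seat+[0,0,.02])[0],160,150,3); b=tile(s,si,proj(s,seat+[0,0,.01])[0],80,75,4)
b=cv2.copyMakeBorder(b,0,a.shape[0]-b.shape[0],0,0,cv2.BORDER_CONSTANT)
print(a.shape,b.shape); cv2.imwrite("pics/last.png",np.hstack([a,b]))
```

```text
[ 0.67377341 -0.13747383  0.21014643]
(450, 480, 3) (450, 320, 3)
```

View pics/last.png

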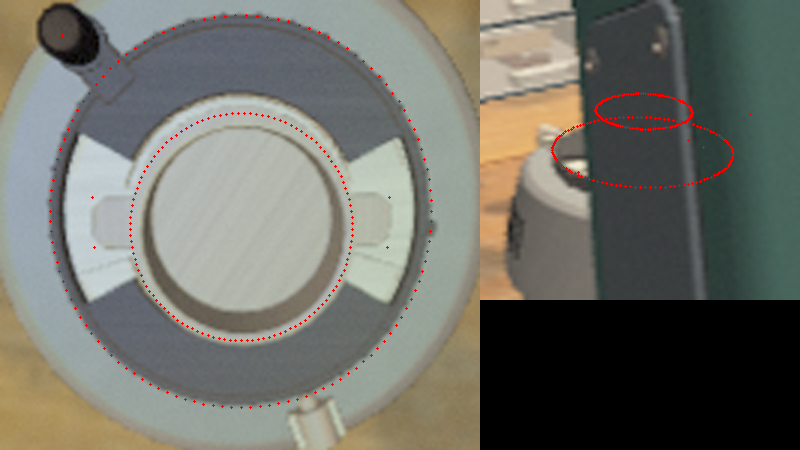

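Run:
```python
from h import *
import pickle
from scipy.optimize import least_squares
from scipy.ndimage import map_coordinates,gaussian_filter
p,w,im,s,si=pickle.load(open("w4.pkl","rb")); g=gaussian_filter(im.astype(float).mean(2),.7)
def edges(c,r,z,ths,sign):
    out=[]; rr=np.linspace(-.003,.003,61)
    for t in ths:
        u=np.array([np.cos(t),np.sin(t),0]); q=proj(w,c+[0,0,z]+(r+rr)[:,None]*u)
        d=np.gradient(map_coordinates(g,[q[:,1],q[:,0]],order=3))*sign; i=d[3:-3].argmax()+3
        if d[i]>.5: out.append((t,q[i],d[i]))
    return out
c=np.array([.6153,-.1441,.072])
def fit(r,z,ths,sign,free):
    e=edges(c,r,z,ths,sign)
    def f(v):
        P=np.array([c+[v[0],v[1],z+(v[2] if free else 0)]+r*np.array([np.cos(t),np.sin(t),0]) for t,_,_ in e])
        return (proj(w,P)-np.array([q for _,q,_ in e])).ravel()
    def fr(v): # radial residual only
        d=f(v).reshape(-1,2); cc=proj(w,c+[0,0,z])[0]; n=np.array([q for _,q,_ in e])-cc; n/=np.linalg.norm(n,axis=1)[:,None]; return (d*n).sum(1)
    k=least_squares(fr,[0,0,0] if free else [0,0],loss="soft_l1",f_scale=.3); print(len(e),(k.x*1000).round(2),"rms px",np.sqrt(np.median(k.fun**2)).round(2))
th=np.linspace(0,6.28,120,endpoint=False)
print("ring");fit(.053,.0098,th,1,True)
print("inner rim, dark inside");fit(.0255,.035,th,1,True); 
print("outer rim"); fit(.028,.035,th,-1,True)
```

```text
ring
116 [-0.44 -0.55 -0.66] rms px 0.12
inner rim, dark inside
120 [0.25 0.49 1.45] rms px 0.09
outer rim
90 [-2.02 -0.04 14.21] rms px 0.22
```

Run:
```python
from seat import *
plan(np.array([.6154,-.1439,.125]),Rt)
```

```text
turn deg (tool) [ 0.11 -0.26 -0.05] shift mm: before turn [58.6  0.2 86. ] after turn [59.   0.4 85.8]
```

>>> {"name": "carry_out", "arguments": {"deltas": [[0.47,25,0.4,10,0.11,-0.26,0],[0.47,24,0,20,0,0,0],[0.47,10,0,25,0,0,0],[0.47,0,0,21,0,0,0],[0.47,0,0,7,0,0,0],[0.47,0,0,0,0,0,0],[0.47,0,0,0,0,0,0],[0.47,0,0,0,0,0,0],[0.47,0,0,0,0,0,0]]}}

```text
time: 16.2
eef_pos: [0.6172, -0.144, 0.13]
orientation: [0.002, -0.057, 0.998, -0.001]
ft_force: [0.4, -0.8, 0.4]
width: 0.529
finger_force: 0.0
```

>>> {"name": "carry_out", "arguments": {"deltas": [[0.47,0,0,3,0,0,0],[0.47,0,0,3,0,0,0],[0.47,0,0,2,0,0,0],[0.47,0,0,2,0,0,0],[0.47,0,0,0,0,0,0],[0.47,0,0,0,0,0,0]]}}

```text
time: 16.8
eef_pos: [0.6163, -0.1438, 0.1183]
orientation: [0.001, -0.057, 0.998, -0.0]
ft_force: [-0.4, -0.5, 0.1]
width: 0.528
finger_force: 0.0
```

>>> {"name": "carry_out", "arguments": {"deltas": [[0.47,0.5,0,1,0,0,0],[0.47,0,0,1,0,0,0],[0.47,0,0,1,0,0,0],[0.47,0,0,0,0,0,0],[0.47,0,0,0,0,0,0]]}}

```text
time: 17.3
eef_pos: [0.6158, -0.1438, 0.1155]
orientation: [0.001, -0.057, 0.998, -0.0]
ft_force: [0.7, -0.5, 0.2]
width: 0.526
finger_force: 0.0
```

>>> {"name": "carry_out", "arguments": {"deltas": [[0.47,0,0,1,0,0,0],[0.47,0,0,1,0,0,0],[0.47,0,0,0,0,0,0],[0.47,0,0,0,0,0,0]]}}

```text
time: 17.7
eef_pos: [0.6161, -0.1443, 0.1141]
orientation: [0.001, -0.057, 0.998, -0.001]
ft_force: [-1.0, -1.3, 2.3]
width: 0.53
finger_force: 1.2
```

>>> {"name": "carry_out", "arguments": {"deltas": [[0.47,0,0,1,0,0,0],[0.47,0,0,1,0,0,0],[0.47,0,0,1,0,0,0],[0.47,0,0,0,0,0,0],[0.47,0,0,0,0,0,0]]}}

```text
time: 18.2
eef_pos: [0.6155, -0.1445, 0.1127]
orientation: [0.001, -0.057, 0.998, -0.001]
ft_force: [-5.0, -2.1, 8.7]
width: 0.531
finger_force: 4.7
```

>>> {"name": "carry_out", "arguments": {"deltas": [[0.47,0,0,1,0,0,0],[0.47,0,0,1,0,0,0],[0.47,0,0,1,0,0,0],[0.47,0,0,0,0,0,0],[0.47,0,0,0,0,0,0]]}}

```text
time: 18.7
eef_pos: [0.6156, -0.1445, 0.1126]
orientation: [0.002, -0.057, 0.998, -0.001]
ft_force: [-7.9, -1.6, 18.6]
width: 0.527
finger_force: 9.1
```

>>> {"name": "carry_out", "arguments": {"deltas": [[0.47,0,0,-5,0,0,0],[0.47,0,0,-15,0,0,0],[0.47,0,0,-20,0,0,0],[0.47,0,0,-20,0,0,0],[0.47,0,0,0,0,0,0],[0.47,0,0,0,0,0,0]]}}

```text
time: 19.3
eef_pos: [0.6159, -0.1435, 0.1674]
orientation: [0.001, -0.057, 0.998, -0.0]
ft_force: [-0.4, -0.9, -0.5]
width: 0.527
finger_force: 0.0
```

```bash
cat > knob.py <<'E'
from seat import *
import pickle
p,w,im,s,si=pickle.load(open("w4.pkl","rb"))
o=np.clip(np.round(proj(w,seat+[0,0,.02])[0]-[80,75]).astype(int),0,None)
K=atz(w,np.array([67,30])/3-.5+o,.110)
d=K-seat-np.array([-.0003,-.0002,0]); print("knob",K,"r",np.hypot(d[0],d[1]),"ang",np.degrees(np.arctan2(d[1],d[0])),"ring0 ang",np.degrees(.115+np.arctan2(-.042,-.045)))
yw=np.radians(90+30); Rk=frame(np.array([0,0,-1.]),np.array([np.cos(yw),np.sin(yw),0]))
K[2]=.1
plan(K,Rk); print(read_state()["joints"])
E
python3 knob.py
```

```text
knob [ 0.574123  -0.1899721  0.11     ] r 0.061293310162595524 ang -131.82886957827185 ring0 ang -130.3859193668775
turn deg (tool) [ -0.04   0.1  -23.42] shift mm: before turn [ 46.9 -41.3  67.3] after turn [ 59.4 -19.3  67.4]
[-3.18883397e-01  2.91464245e-01  1.27494289e+00  5.43210999e-04
  1.57336305e+00 -2.00449452e+00]
```

>>> {"name": "carry_out", "arguments": {"deltas": [[0.47,0,0,0,0,0,-7.8],[0.47,0,0,0,0,0,-7.8],[0.47,0,0,0,0,0,-7.8],[0.47,20,-6.5,0,0,0,0],[0.47,20,-6.5,0,0,0,0],[0.47,15,-5,0,0,0,0],[0.47,4.4,-1.3,5,0,0,0],[0.47,0,0,10,0,0,0],[0.47,0,0,0,0,0,0],[0.47,0,0,0,0,0,0]]}}

```text
time: 20.3
eef_pos: [0.5739, -0.1894, 0.1513]
orientation: [0.0, -0.259, 0.966, 0.0]
ft_force: [1.0, 0.4, 0.8]
width: 0.53
finger_force: 0.0
```

```bash
python3 knob.py
```

```text
knob [ 0.574123  -0.1899721  0.11     ] r 0.061293310162595524 ang -131.82886957827185 ring0 ang -130.3859193668775
turn deg (tool) [0.04 0.03 0.01] shift mm: before turn [ 0.1 -0.6 51.3] after turn [ 0.1 -0.6 51.3]
[-4.12969921e-01  2.39241742e-01  1.37180258e+00  7.54913641e-04
  1.53077871e+00 -2.50749871e+00]
```

>>> {"name": "carry_out", "arguments": {"deltas": [[0.47,0,-0.6,15,0,0,0],[0.47,0,0,15,0,0,0],[0.47,0,0,12,0,0,0],[0.47,0,0,9,0,0,0],[0.47,0,0,0,0,0,0],[0.47,0,0,0,0,0,0],[0.6,0,0,0,0,0,0],[0.7,0,0,0,0,0,0],[0.75,0,0,0,0,0,0],[0.75,0,0,0,0,0,0]], "force": 25}}

```text
time: 21.3
eef_pos: [0.5745, -0.1908, 0.1019]
orientation: [0.001, -0.258, 0.966, -0.001]
ft_force: [-0.3, -0.1, -0.2]
width: 0.25
finger_force: 0.0
```

>>> {"name": "carry_out", "arguments": {"deltas": [[0.82,0,0,0,0,0,0],[0.88,0,0,0,0,0,0],[0.95,0,0,0,0,0,0],[0.95,0,0,0,0,0,0]]}}

```text
time: 21.7
eef_pos: [0.5744, -0.1909, 0.1017]
orientation: [0.001, -0.258, 0.966, -0.001]
ft_force: [-0.7, -0.9, 2.3]
width: 0.128
finger_force: 24.4
```

```bash
cat > arc.py <<'E'
from h import *
import sys
c=np.array([.6151,-.1445]); p,Rc=cur(); d=p[:2]-c; y=Rc.apply([0,1,0])
print("r",np.hypot(*d)*1000,"ring deg",-130.4-np.degrees(np.arctan2(d[1],d[0])),"F",read_state()["ft_force"].round(1),"yaw",np.degrees(np.arctan2(y[1],y[0])))
# step of 8 deg cw: shift in the tool frame first, then turn with it
a=np.radians(-float(sys.argv[1])); m=np.array([[np.cos(a),-np.sin(a)],[np.sin(a),np.cos(a)]])
dd=d/np.hypot(*d)*.0617
print("shift tool",1000*Rc.inv().apply(np.r_[m@dd-d,0]), "pure", 1000*Rc.inv().apply(np.r_[m@dd-dd,0]))
E
python3 arc.py 8
```

```text
r 61.76944956885812 ring deg 0.8501726399505856 F [-0.7 -0.9  2.3] yaw 119.96094366055313
shift tool [ 2.13148224  8.34514989 -0.01633971] pure [ 2.19723096  8.32278146 -0.01638308]
```

>>> {"name": "carry_out", "arguments": {"deltas": [[0.95,1.24,4.12,0,0,0,4],[0.95,1.24,4.12,0,0,0,4],[0.95,1.24,4.12,0,0,0,4],[0.95,1.24,4.12,0,0,0,4],[0.95,1.24,4.12,0,0,0,4],[0.95,1.24,4.12,0,0,0,4],[0.95,0,0,0,0,0,0]]}}

```text
time: 22.4
eef_pos: [0.559, -0.1698, 0.1017]
orientation: [0.001, -0.052, 0.999, -0.0]
ft_force: [-1.2, 0.1, 1.8]
width: 0.133
finger_force: 24.5
```

```bash
python3 arc.py 4
```

```text
r 61.57730152323139 ring deg 25.319434469209114 F [-1.2  0.1  1.8] yaw 95.98799016126827
shift tool [ 1.32467607e+00  4.09514051e+00 -3.89663586e-03] pure [ 1.20817820e+00  4.13365180e+00 -3.68987114e-03]
```

>>> {"name": "carry_out", "arguments": {"deltas": [[0.95,1.24,4.12,0,0,0,4],[0.95,1.24,4.12,0,0,0,4],[0.95,1.24,4.12,0,0,0,4],[0.95,1.24,4.12,0,0,0,4],[0.95,1.24,4.12,0,0,0,4],[0.95,1.24,4.12,0,0,0,4],[0.95,1.24,4.12,0,0,0,4],[0.95,1.24,4.12,0,0,0,4],[0.95,0,0,0,0,0,0]]}}

```text
time: 23.3
eef_pos: [0.5541, -0.1361, 0.1016]
orientation: [0.001, 0.224, 0.975, 0.0]
ft_force: [-0.4, 1.4, 2.2]
width: 0.133
finger_force: 24.5
```

```bash
python3 arc.py 4
```

```text
r 61.59411303692008 ring deg -302.5754619741023 F [-0.4  1.4  2.2] yaw 64.07623598510455
shift tool [1.29488016e+00 4.10480801e+00 2.20329804e-03] pure [1.19423270e+00 4.13770321e+00 2.41135611e-03]
```

>>> {"name": "carry_out", "arguments": {"deltas": [[0.95,1.24,4.12,0,0,0,4],[0.95,1.24,4.12,0,0,0,4],[0.95,1.24,4.12,0,0,0,4],[0.95,1.24,4.12,0,0,0,4],[0.95,1.24,4.12,0,0,0,4],[0.95,1,3.3,0,0,0,3.2],[0.95,0,0,0,0,0,0],[0.95,0,0,0,0,0,0]]}}

```text
time: 24.1
eef_pos: [0.5621, -0.1128, 0.1016]
orientation: [0.001, 0.415, 0.91, 0.001]
ft_force: [-0.6, 2.8, 3.5]
width: 0.132
finger_force: 24.6
```

```bash
python3 arc.py 4
```

```text
r 61.753677241142825 ring deg -279.49329470093505 F [-0.6  2.8  3.5] yaw 40.92066170897882
shift tool [1.14853454 4.15290439 0.0074392 ] pure [1.19953436 4.13616351 0.00735764]
```

>>> {"name": "carry_out", "arguments": {"deltas": [[0.95,0.6,2.1,0,0,0,2],[0.95,0.6,2.1,0,0,0,2],[0.95,0,0,0,0,0,0],[0.95,0,0,0,0,0,0]]}}

```text
time: 24.5
eef_pos: [0.5635, -0.1107, 0.1016]
orientation: [0.0, 0.447, 0.894, -0.001]
ft_force: [-4.2, -2.7, 5.4]
width: 0.129
finger_force: 24.8
```

```bash
python3 arc.py 4
```

```text
r 61.73206802051729 ring deg -277.1540923041447 F [-4.2 -2.7  5.4] yaw 36.85198386098795
shift tool [ 1.29364907  4.10899783 -0.00788706] pure [ 1.32380184  4.09808143 -0.0079162 ]
```

>>> {"name": "carry_out", "arguments": {"deltas": [[0.95,-0.2,-1,0,0,0,0],[0.8,0,0,0,0,0,0],[0.65,0,0,0,0,0,0],[0.5,0,0,0,0,0,0],[0.5,0,0,-5,0,0,0],[0.5,0,0,-20,0,0,0],[0.5,0,0,-40,0,0,0],[0.5,0,0,-40,0,0,0],[0.5,0,0,-20,0,0,0],[0.5,0,0,0,0,0,0]]}}

```text
time: 25.5
eef_pos: [0.5656, -0.1107, 0.2317]
orientation: [0.006, 0.448, 0.894, 0.001]
ft_force: [-0.1, 0.6, 0.2]
width: 0.497
finger_force: 0.0
```

```bash
python3 - <<'E'
from seat import *
# knob check: dark blob near expected locked position (ring 82 deg) in the top view versus the open position
t=get_calibration("top"); w=get_calibration("wrist"); iw=read_camera("wrist"); it=read_camera("top")
for a in (1,66,70,74,78,80,82,84):
    th=np.radians(-130.4-a); k=seat+[.0616*np.cos(th),.0616*np.sin(th),.036]
    o=[]
    for c,im in((w,iw),(t,it)):
        u,v=np.round(proj(c,k)[0]).astype(int); o.append(im[max(v-1,0):v+2,max(u-1,0):u+2].mean().round(0) if 0<=u<512 and 0<=v<384 else None)
    print(a,o)
print(read_state()["ft_force"])
E
python3 chk.py
```

```text
1 [np.float64(65.0), np.float64(123.0)]
66 [np.float64(160.0), np.float64(121.0)]
70 [np.float64(121.0), np.float64(123.0)]
74 [np.float64(117.0), np.float64(98.0)]
78 [np.float64(91.0), np.float64(38.0)]
80 [np.float64(90.0), np.float64(27.0)]
82 [np.float64(87.0), np.float64(31.0)]
84 [np.float64(82.0), np.float64(26.0)]
[ 0.59874309  1.55742866 -0.8524873 ]
top 0.93 [-6 18]
second 0.99 [0 0]
low 0.99 [0 0]
```

```bash
python3 -c "
from cell import *
print(job_done())"
```

```text
the job is handed in; nothing more can be done
None
```

I handed the job in at about 26 s. The top cup is pressed down to a hard stop in the well. The ring is turned to its end stop at about 1.45 rad, past the click. The gripper is open and clear, and the second cup shows no movement in the scene view. I kept clear of the tower and figure but did not re-check them, and no verdict came back.

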